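# Start the instrument disinfecting unit with its two-key interlock

### The arm

A 6-joint arm with a two-finger parallel gripper is mounted at the origin on the work surface. World frame = base frame: x ahead of the robot, y to its left, z up, the work surface at z = 0. Lengths are in m, angles in rad, forces in N, time in s.
With the tool pointing down it reaches from about 0.275 to 0.875 m from the base axis. Payload 12.5 kg.
Tool frame: the origin (TCP) lies at the very end of the fingers, on their centre line; the grasp point (between the pads) lies 19 mm behind it; x points along the fingers, y is the direction in which the jaws open and shut, and the axes are right-handed (so a half turn about x gives the same grasp; the last joint's range is limited). The gripper opens to 85 mm and grips with 20 to 120 N. Pads are 22 mm wide; open, the fingers measure 114 mm over their backs; the gripper's body (76 mm by 85 mm) begins 54 mm behind the grasp point. The pads swing forward as they close: fully open they stand 13 mm farther back than shut.
Start: joints at [1.239, 0.351, 1.652, -0, 1.139, -0.085], TCP at [0.134, 0.533, 0.231] pointing down, gripper open.
Joint ranges: [-2.75, 2.75], [-0.79, 2.1], [0.01, 2.65], [-1.57, 4.71], [0.07, 3.14], [-2.87, 2.87]. Speed limits (rad/s): [2.22, 2.22, 2.79, 3.14, 3.14, 3.14].

### API

Orientations are given as a 3x3 rotation matrix whose columns are the frame's x, y, z axes.
In Python, from bench import manip gives the robot as it stands. Calls block until the motion is done:
- manip.move_ptp(position, orientation): joint-space move of the TCP to a pose.
- manip.move_l(position, attitude=None, max_speed=0.15): straight line of the TCP; attitude=None keeps the orientation; max_speed is the mean speed in m/s.
- manip.move_j(angles): joint-space move.
- manip.set_gripper(opening, effort=None): opening from 0.0 (shut) to 1.0 (fully open); effort is the grip in N (None keeps the last); returns when the fingers have stopped.
- manip.dwell(seconds).
- manip.inverse_kinematics(position, orientation): joint angles nearest the present ones, or None.
- manip.grab_frame(name): name is "side" or "top" or "wrist"; returns (picture, depth): 480x640x3 uint8, red, green, blue; 480x640 float32, m along the optical axis (not along the pixel's ray), 0 where there is no reading.
- manip.get_calibration(name): a dict with "camera_matrix" (3x3 intrinsics, pixels), "k1" (the pictures are not rectified: a ray, as slopes to the right and down, at radius r is drawn at 1 + k1 r^2 times it, then the intrinsics apply), "R" (3x3) and "t" (3): a world point X has camera coordinates R X + t. Camera axes: x right, y down, z forward; pixel columns grow to the right and rows downward; lengths in m; the calibration is good to about 2 mm. A picture is of the moment at which its call begins: read the wrist's pose just before it. get_calibration takes no time and is no camera call; for the wrist camera it gives the pose at the moment of the call.
A pose or a line that the arm cannot do raises manip.Unreachable and nothing moves.
- manip.sign_off(): hands the job in, once; it reports no verdict.
Trained networks look in the newest picture that a camera, given by its name, has taken for a name from the list of things; names that differ only in an ending like _2 or _b are one class to them, and where a whole thing is asked for, a point or a joint stands for the part that bears it (a point fixed in the world has none). Each returns a list of dicts, best first, with "confidence" (0 to 1); they miss things now and then, are a little off and sometimes report something else, mostly with a low value. They report only what shows in the picture. A call takes as long as a camera call.
- manip.look_for(camera, name): "at" ([x, y, z] in m, in world coordinates, good to about 4 mm: the middle of the surface that is visible of it).
Readings, each from a call of its own:
- manip.current_time(): time.
- manip.current_qpos(): joint angles.
- manip.current_joint_vel(): joint speeds.
- manip.current_joint_torque(): joint torques, N m.
- manip.current_ee_pos(): TCP position.
- manip.current_tcp_rot(): TCP orientation.
- manip.current_force(): force on the tool from outside, world axes, zero at the start.
- manip.current_ft_torque(): the same for the moment, N m.
- manip.current_grip_width(): opening from 0.0 (shut) to 1.0 (fully open).
Only numpy, scipy, OpenCV 4.12 (cv2) and the standard library are available. Lean on these libraries where they do the work, as an engineer would, in place of code of your own. Each camera call takes 0.05 s, during which the arm holds its last target.

### The job

At the dental health desk, push the blue sliding cover of the white disinfecting unit fully shut, then press its two green keys down together, one fingertip on each, hold both fully down for at least two seconds and let them come up again. Use only the outside or the tips of the fingers: do not grip or lift anything, do not press the red stop key, do not press a green key alone or before the cover is shut, and leave everything else standing where it is.

Things in the scene. Friction and masses are not known exactly. Their poses are not given: they have to be found in the camera images.
- unit: White benchtop unit, 220 (x) x 320 (y) mm, fixed to the table. Origin: centre of its underside, on the table; x to its back (away from robot), y to its left, z up; turned up to 0.4 rad. Its front (x -110 to -30 mm) is a grey key deck 45 mm high; behind (x -30 to 110) a chamber block 70 mm high: open well with instruments in the right half (y -148 to -4 mm), flat roof left of it.
- cover (a joint): Blue sliding cover on the chamber: how far it is open, m. 0 = fully shut over the well (a stop), 0.125 = fully open to the left (unit's +y); starts at 0.05 to 0.11. Push it to unit's -y to shut it, against about 2.5 N of friction; it stays where left. A block 136 (x) x 156 (y) x 20 mm high, 2 mm above the roof, its top 92 mm above the table; too wide to grip.
- cover_end (a point): Centre of the cover's upright left end face (facing unit's +y), the face to push on: 136 mm wide along unit x, 20 mm high, centre 82 mm above the table; beside it the flat roof is at 70 mm. Moves with the cover; when shut it is at (40, 0, 82) mm in the unit's frame. Axes as the unit's.
- key_left (a joint): Left green start key: how far it is pressed, in m: 0 = up, 0.008 = fully down. Springs back by itself. About 1 N starts it, 3 N brings it fully down (6 N for the pair).
- key_left_top (a point): Centre of the flat top of the left green key, a round cap 28 mm in diameter in a black collar 44 mm in diameter whose top is 12 mm above the deck. Unpressed the top is 69 mm above the table, 24 mm above the deck; at (-70, 50, 69) mm in the unit's frame. Moves down with the key.
- key_right (a joint): Right green start key, same as the left: 0 = up, 0.008 m = fully down, springs back.
- key_right_top (a point): Centre of the flat top of the right green key, same make; 60 mm from the left one centre to centre, along the unit's y; unpressed at (-70, -10, 69) mm in the unit's frame.
- stop_key (a joint): Red stop key in a yellow collar on the same deck, not to be pressed: 0 = up, 0.006 m = fully down. Cap 20 mm in diameter, centre at (-70, -85, 67) mm in the unit's frame (67 is its top), to the right of the green keys.
- jaw_model: Bystander: red dental demonstration jaw with white teeth, about 75 x 60 x 85 mm high, loose. Origin: centre of its underside, z up. Stands left, right or behind the unit.
- cup: Bystander: blue plastic cup, 68 mm across the rim, 85 mm high, loose. Origin: centre of its underside.
- bottle: Bystander: amber bottle with white cap, 52 mm in diameter, 110 mm high, loose. Origin: centre of its underside.
- carton: Bystander: green carton, 40 x 150 x 34 mm high, long side along its y, loose, behind the unit. Origin: centre of its underside.
- toothbrush: Bystander: blue toothbrush 185 mm long (along its y), 18 mm high, lying in front of the unit, loose. Origin: on its underside near the middle.
- mirror_case: Bystander: orange case, 26 x 120 x 18 mm high, long side along its y, lying in front of the unit, loose. Origin: centre of its underside.
- pot: Bystander: small white pot, 30 mm in diameter, 34 mm high, loose, standing on the key deck to the left of the green keys, about 75 mm from the left key. Origin: centre of its underside, 45 mm above the table.

How it is judged:
On the way, in this order (a step that is already met when the one before it is completed fails the run):
1. the cover is pushed fully shut (value of joint cover below 0.004 m), for 0.2 s.
2. both green keys are held down together by the fingers for two seconds, with the cover shut (value of joint each of key_left, key_right above 0.006 m and value of joint cover below 0.004 m and contact force between unit and the fingers above 1.5 N), for 1.8 s.
3. both green keys are let up (value of joint each of key_left, key_right below 0.001 m), for 0.2 s.
At the end, for the whole second after the job is handed in: The cover is shut to within 4 mm, both green keys and the red key are up (within 1 mm), after the two green keys were held down together (more than 6 mm of 8) by the fingers for about two seconds (1.8 s at least); every bystander is within 20 mm of where it stood and not tipped (all of step 3 and value of joint cover below 0.004 m and value of joint stop_key below 0.001 m and distance of each of jaw_model, cup, bottle, carton, toothbrush, mirror_case, pot from where it was at the start of the episode below 0.02 m and angle between each of jaw_model, cup, bottle, carton, toothbrush, mirror_case, pot's own z axis and vertical below 0.2 rad); the robot touches nothing.
It fails at once if the red stop key is pressed (value of joint stop_key above 0.003 m).
It fails at once if a green key is pressed while the cover is more than 10 mm open (value of joint any of key_left, key_right above 0.006 m and value of joint cover above 0.01 m).
It fails at once if one green key is pressed down alone, the other still up ((value of joint key_left above 0.006 m and value of joint key_right below 0.001 m) or (value of joint key_right above 0.006 m and value of joint key_left below 0.001 m)).
It fails at once if a bystander is lifted, tipped or moved by more than 20 mm (distance of any of jaw_model, cup, bottle, carton, toothbrush, mirror_case, pot from where it was at the start of the episode above 0.02 m or angle between any of jaw_model, cup, bottle, carton, toothbrush, mirror_case, pot's own z axis and vertical above 0.2 rad).
It also fails if it takes over 48 s, if anything falls off the work surface, if the arm or the gripper's body presses on something with over 40 N, if the wrist force passes 120 N, or if a joint passes its speed limit or range.

## Working session

There is one attempt and no reset: what is moved stays moved. The work goes in short steps, each a Python script; the robot and the scene stay as the last script left them, time stands still between calls to the robot, and variables do not carry over. Pictures are saved under pics/ and viewed, and the job is handed in when it is done.

```bash
ls; mkdir -p pics; python3 - <<'E'
from bench import manip
import cv2, numpy as np
print(manip.current_time())
for c in ["top","side"]:
    im,d=manip.grab_frame(c); cv2.imwrite(f"pics/{c}0.png",im[:,:,::-1]); np.save(f"pics/{c}0.npy",d)
    k=manip.get_calibration(c); print(c,k)
    for n in ["unit","cover","cover_end","key_left_top","key_right_top","stop_key","jaw_model","cup","bottle","carton","toothbrush","mirror_case","pot"]:
        r=manip.look_for(c,n); print(n,[(np.round(x["at"],3).tolist(),round(x["confidence"],2)) for x in r[:3]])
print(manip.current_time(),manip.current_tcp_rot().round(3) if hasattr(manip.current_tcp_rot(),'round') else manip.current_tcp_rot(), manip.current_grip_width())
E
```

```text
pics
0.0
top {'camera_matrix': array([[594.76279844,   0.        , 316.72225108],
       [  0.        , 594.76279844, 245.43930237],
       [  0.        ,   0.        ,   1.        ]]), 'k1': -0.11492916143378812, 'R': array([[-0.01040149, -0.99991275, -0.00814235],
       [-0.99713138,  0.01098238, -0.07488919],
       [ 0.07497208,  0.00734004, -0.99715862]]), 't': array([0.04998914, 0.61037096, 1.06973122])}
unit [([0.547, -0.087, 0.069], 0.91)]
cover [([0.586, -0.095, 0.091], 0.57), ([0.483, -0.174, 0.066], 0.23)]
cover_end [([0.584, -0.096, 0.092], 0.79)]
key_left_top [([0.471, -0.044, 0.068], 0.62)]
key_right_top [([0.483, -0.104, 0.07], 0.72)]
stop_key [([0.482, -0.172, 0.066], 0.52)]
jaw_model [([0.727, -0.142, 0.066], 0.96)]
cup [([0.608, -0.347, 0.05], 0.93)]
bottle [([0.52, 0.165, 0.075], 0.82)]
carton [([0.714, 0.023, 0.035], 0.82)]
toothbrush [([0.377, 0.024, 0.009], 0.6)]
mirror_case [([0.404, -0.179, 0.02], 0.65)]
pot [([0.461, 0.033, 0.08], 0.53)]
side {'camera_matrix': array([[523.1946744 ,   0.        , 323.35357378],
       [  0.        , 523.1946744 , 240.61797665
[... 469 characters left out ...]

key_left_top [([0.467, -0.049, 0.067], 0.56), ([0.583, -0.121, 0.093], 0.46), ([0.733, -0.162, 0.058], 0.18)]
key_right_top [([0.473, -0.116, 0.07], 0.66)]
stop_key []
jaw_model [([0.731, -0.161, 0.059], 0.64)]
cup [([0.603, -0.354, 0.061], 0.71)]
bottle [([0.372, 0.006, 0.012], 0.71), ([0.516, 0.146, 0.067], 0.64), ([0.537, -0.168, 0.056], 0.15)]
carton [([0.711, -0.01, 0.032], 0.78), ([0.579, -0.123, 0.092], 0.45)]
toothbrush [([0.372, 0.006, 0.012], 0.69)]
mirror_case [([0.408, -0.2, 0.021], 0.86), ([0.581, -0.12, 0.097], 0.46)]
pot [([0.459, 0.023, 0.075], 0.59), ([0.37, 0.005, 0.012], 0.54)]
1.4 [[ 0.     0.244  0.97 ]
 [-0.     0.97  -0.244]
 [-1.    -0.     0.   ]] 1.0036186578429542
```

View pics/top0.png

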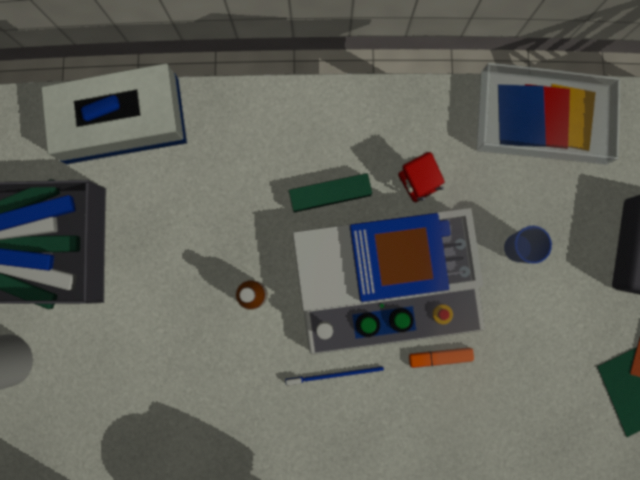

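View pics/side0.png

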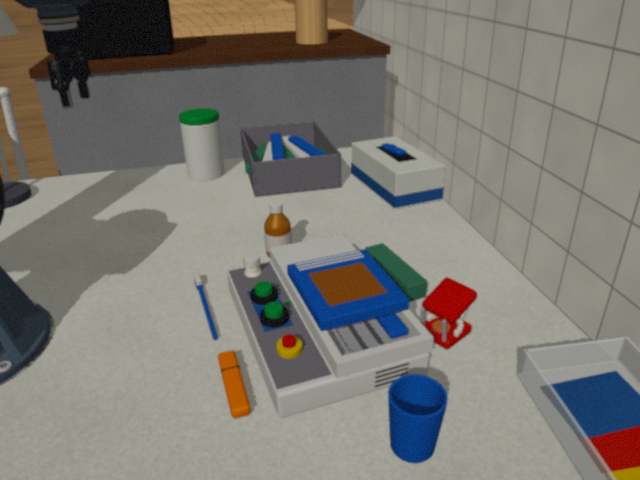

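The top view shows the unit turned slightly, with the cover partly open (left end at about col 352–365). The green keys are at (368,325) and (401,320), the red stop key at (443,314), the pot at (325,331) and the bottle at (251,294), which is left of the unit. I'll fit the unit's pose next.

```bash
cat > h.py <<'E'
import numpy as np, cv2
def pix2world(k,uv,z):
    K=k["camera_matrix"]; k1=k["k1"]; uv=np.atleast_2d(uv).astype(float)
    p=(uv-[K[0,2],K[1,2]])/[K[0,0],K[1,1]]
    # distorted = p*(1+k1 r^2)
    q=cv2.undistortPoints(uv.reshape(-1,1,2),K,np.array([k1,0,0,0,0.])).reshape(-1,2)
    d=np.c_[q,np.ones(len(q))]@k["R"]; c=-k["R"].T@k["t"]
    s=(z-c[2])/d[:,2]
    return c+d*s[:,None]
E
python3 - <<'E'
from bench import manip
from h import *
for c in ["top","side"]:
    k=manip.get_calibration(c); im=cv2.imread(f"pics/{c}0.png"); hsv=cv2.cvtColor(im,cv2.COLOR_BGR2HSV); d=np.load(f"pics/{c}0.npy")
    h,s,v=cv2.split(hsv)
    g=((h>45)&(h<80)&(s>150)&(v>60)).astype(np.uint8)
    if c=="top": g[:300]=0;g[345:]=0; g[:,:340]=0; g[:,430:]=0
    else: g[:275]=0; g[340:]=0; g[:,:235]=0; g[:,300:]=0
    n,l,st,ce=cv2.connectedComponentsWithStats(g)
    for i in range(1,n):
        if st[i,4]>40: print(c,"green",st[i],ce[i].round(1),pix2world(k,ce[i],.069).round(4))
    red=(((h<8)|(h>172))&(s>150)&(v>100)).astype(np.uint8)
    m=np.zeros_like(red); 
    if c=="top": m[300:330,425:460]=1
    else: m[325:365,270:310]=1
    n,l,st,ce=cv2.connectedComponentsWithStats(red*m)
    for i in range(1,n):
        if st[i,4]>20: print(c,"red",st[i],ce[i].round(1),pix2world(k,ce[i],.067).round(4))
    if c=="top":
        b=((h>100)&(h<130)&(s>130)&(v>60)).astype(np.uint8); b[:205]=0; b[303:]=0; b[:,:340]=0; b[:,480:]=0
        o=((h<20)&(s>120)).astype(np.uint8); o[:225]=0;o[290:]=0;o[:,:370]=0;o[:,437:]=0
        b=cv2.morphologyEx(b|o,cv2.MORPH_CLOSE,np.ones((9,9)));b=cv2.morphologyEx(b,cv2.MORPH_OPEN,np.ones((25,25)))
        cs,_=cv2.findContours(b,0,2); cc=max(cs,key=cv2.contourArea)
        W=pix2world(k,cc.reshape(-1,2),.092)[:,:2]
        r=cv2.minAreaRect((W*1000).astype(np.float32)); print(r); print(cv2.boxPoints(r))
        for u in range(300,480,6): 
            w=d[255,u]; print(u,round(float(w),3),end=' ')
E
```

```text
top green [396 314  13  13 140] [402.2 320.2] [[ 0.4747 -0.105   0.069 ]]
top green [362 319  14  13 145] [368.5 325. ] [[ 0.467  -0.0458  0.069 ]]
top red [441 311   8   8  52] [444.6 314.4] [[ 0.4836 -0.1803  0.067 ]]
((585.1221313476562, -101.41398620605469), (133.56053161621094, 159.95596313476562), 6.9619646072387695)
[[ 509.14008   -30.12016 ]
 [ 528.5284   -188.89674 ]
 [ 661.1042   -172.70781 ]
 [ 641.7159    -13.931229]]
300 1.045 306 1.041 312 1.047 318 1.045 324 1.043 330 1.044 336 1.049 342 1.043 348 1.04 354 1.023 360 1.02 366 1.025 372 1.022 378 1.024 384 1.021 390 1.02 396 1.021 402 1.016 408 1.022 414 1.018 420 1.019 426 1.022 432 1.018 438 1.022 444 1.025 450 1.067 456 1.072 462 1.059 468 1.064 474 1.045 side green [255 282  17  15 214] [262.9 288.8] [[ 0.4666 -0.0534  0.069 ]]
side green [264 302  19  17 258] [273.1 309.7] [[ 0.4738 -0.1112  0.069 ]]
side red [283 335  12  12 133] [288.5 340.4] [[ 0.4839 -0.1825  0.067 ]]
```

```bash
cat >> h.py <<'E'
yaw=0.1235
xu=np.array([np.cos(yaw),np.sin(yaw),0]); yu=np.array([-np.sin(yaw),np.cos(yaw),0])
R=np.c_[[0,0,-1.],yu,np.cross([0,0,-1.],yu)]
mid=np.array([.4709,-.0754,0]); O=mid+.070*xu-.020*yu
def U(x,y,z): return O+x*xu+y*yu+np.array([0,0,z])
E
python3 - <<'E'
from bench import manip
from h import *
k=manip.get_calibration("top"); d=np.load("pics/top0.npy")
# heights over the image left region
C=-k["R"].T@k["t"]
for u,v in [(5,360),(10,370),(20,350),(95,210),(90,290)]:
    p0=pix2world(k,(u,v),0.)[0]; z=d[v,u]; 
    a=(k["R"]@p0+k["t"])[2]; p=C+(p0-C)*z/a; print((u,v),z,p.round(3))
print("O",O, "cover end",U(.04,.058,.082))
for z in (.2,.08): print(manip.inverse_kinematics(U(.04,.09,z),R), manip.inverse_kinematics(U(-.07,.02,z),R))
p=manip.current_ee_pos(); manip.move_l([p[0],p[1],.32],max_speed=.2)
manip.move_ptp(U(.04,.10,.25),R)
manip.set_gripper(0.0,20)
print(manip.current_time(),manip.current_ee_pos(),manip.current_force(),manip.current_grip_width())
im,dd=manip.grab_frame("wrist"); kk=manip.get_calibration("wrist"); np.savez("pics/w1.npz",d=dd,**kk); cv2.imwrite("pics/w1.png",im[:,:,::-1])
E
```

```text
(5, 360) 0.99926865 [0.41  0.59  0.106]
(10, 370) 1.0165216 [0.39  0.591 0.087]
(20, 350) 1.0646131 [0.421 0.595 0.041]
(95, 210) 1.0720375 [0.678 0.449 0.052]
(90, 290) 1.0445879 [0.532 0.449 0.069]
O [ 0.54283058 -0.08662463  0.        ] cover end [ 0.57538111 -0.02413893  0.082     ]
[-6.81270013e-02  4.22915752e-01  1.62760828e+00 -4.44089210e-16
  1.09106862e+00 -1.76242333e+00] [-2.56431448e-01  2.56963648e-01  1.86830039e+00 -4.44089210e-16
  1.01632862e+00 -1.95072777e+00]
[-6.81270013e-02  5.83616081e-01  1.71103457e+00 -4.44089210e-16
  8.46942002e-01 -1.76242333e+00] [-2.56431448e-01  4.49965577e-01  1.95863732e+00 -4.44089210e-16
  7.32989755e-01 -1.95072777e+00]
5.175 [0.57020988 0.01752604 0.25000592] [-0.2846094   0.40310215 -0.16971555] -0.0024733027233694513
```

View pics/w1.png

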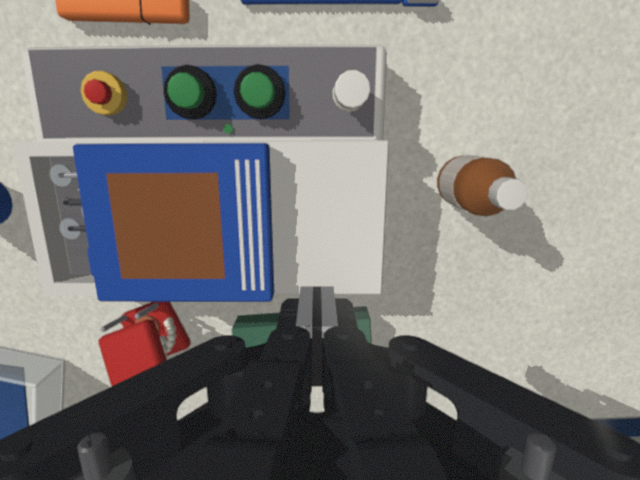

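The wrist view shows the fingertips over the roof, aligned with the unit. The cover's left edge is at col 270, and the green keys are at (185,91) and (259,90). I'll refine the pose from this view.

```bash
python3 - <<'E'
from h import *
f=np.load("pics/w1.npz"); k={n:f[n] for n in ("camera_matrix","R","t")}; k["k1"]=float(f["k1"])
im=cv2.imread("pics/w1.png"); h,s,v=cv2.split(cv2.cvtColor(im,cv2.COLOR_BGR2HSV))
def tou(w): return np.array([(w-O)@xu,(w-O)@yu]).round(4)
g=((h>45)&(h<80)&(s>150)&(v>60)).astype(np.uint8); g[130:]=0
n,l,st,ce=cv2.connectedComponentsWithStats(g)
for i in range(1,n):
    if st[i,4]>200:
        w=pix2world(k,ce[i],.069)[0]; print(st[i],ce[i],w,tou(w))
for uv,z in [((97,92),.067),((271,222),.092),((270,146),.092),((273,299),.092),((387,141),.07),((382,293),.07),((379,47),.045)]:
    w=pix2world(k,uv,z)[0]; print(uv,w.round(4),tou(w))
E
```

```text
(97, 92) [ 0.4867 -0.1757  0.067 ] [-0.0667 -0.0815]
(271, 222) [ 0.5731 -0.0195  0.092 ] [0.0383 0.0629]
(270, 146) [ 0.5123 -0.0259  0.092 ] [-0.0229  0.064 ]
(273, 299) [ 0.6418 -0.0115  0.092 ] [0.1074 0.0624]
(387, 141) [0.4966 0.0689 0.07  ] [-0.0267  0.16  ]
(382, 293) [0.6332 0.088  0.07  ] [0.1111 0.1622]
(379, 47) [0.42   0.0534 0.045 ] [-0.1047  0.1541]
```

```bash
sed -i 's/^def U/O=O+.001*xu+.001*yu\ndef U/' h.py; python3 - <<'E'
from bench import manip
from h import *
manip.move_l(U(.04,.105,.11),R,max_speed=.2)
manip.move_l(U(.04,.105,.078),max_speed=.08)
f0=np.array(manip.current_force()); print("f0",f0)
manip.move_l(U(.04,.030,.078),max_speed=.08)
f=np.array(manip.current_force())-f0; print("at .03",f@yu,f)
y=.030
while y>-.005:
    y-=.0015
    manip.move_l(U(.04,y,.078),max_speed=.03)
    f=np.array(manip.current_force())-f0
    print(round(y,4),round(f@yu,2),round(f[2],2),round(manip.current_time(),2))
    if abs(f@yu)>12: break
im,_=manip.grab_frame("top"); cv2.imwrite("pics/t2.png",im[180:360,260:500][:,:,::-1].repeat(3,0).repeat(3,1))
E
```

```text
f0 [-0.18989093 -0.50588491  0.15499598]
at .03 0.1810322886739936 [-0.30657434  0.14436609 -0.17875381]
0.0285 0.96 -0.44 7.97
0.027 2.4 -1.38 8.22
0.0255 1.57 -1.94 8.47
0.024 1.56 -1.5 8.72
0.0225 1.59 -0.63 8.97
0.021 0.74 0.15 9.22
0.0195 1.48 -0.39 9.47
0.018 1.17 -0.44 9.72
0.0165 0.72 -0.24 9.97
0.015 1.68 -0.03 10.22
0.0135 1.35 -0.16 10.47
0.012 9.61 2.04 10.72
0.0105 18.38 3.78 10.97
```

View pics/t2.png

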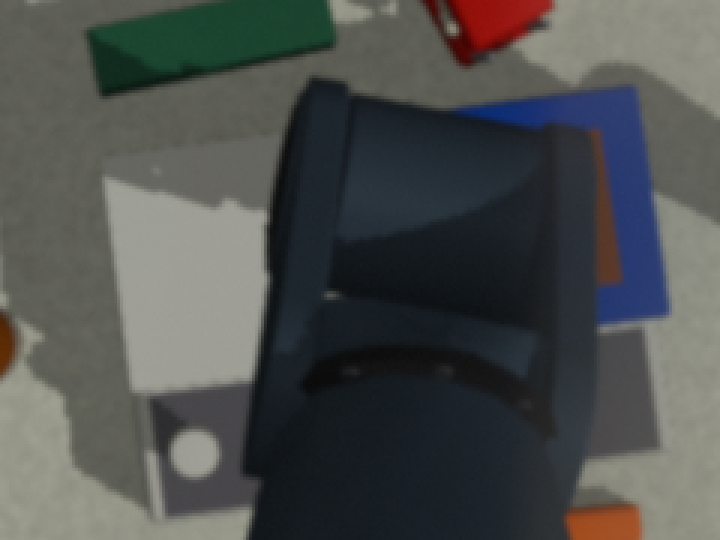

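The force rose sharply to 18 N against the stop, and the cover now reaches the right end of the unit, so it's shut. Next I'll back off and move over the keys.

```bash
python3 - <<'E'
from bench import manip
from h import *
manip.move_l(U(.04,.035,.078),max_speed=.1)
manip.move_l(U(.04,.035,.15),max_speed=.2)
manip.move_l(U(-.07,.02,.15),max_speed=.2)
manip.set_gripper(.54,20)
print(manip.current_time(),manip.current_grip_width(),manip.current_force())
im,dd=manip.grab_frame("wrist"); kk=manip.get_calibration("wrist"); np.savez("pics/w3.npz",d=dd,**kk); cv2.imwrite("pics/w3.png",im[:,:,::-1])
im,dd=manip.grab_frame("side"); cv2.imwrite("pics/s3.png",im[180:400,180:460,::-1].repeat(2,0).repeat(2,1))
for n in ["key_left_top","key_right_top","cover_end","stop_key"]:
    for c in ["wrist"]:
        print(n,[(np.round(x["at"],4),((np.array(x["at"])-O)@xu).round(4),((np.array(x["at"])-O)@yu).round(4),round(x["confidence"],2)) for x in manip.look_for(c,n)[:2]])
E
```

```text
13.125 0.5419152581847011 [-0.55860162  0.07828378  0.41925787]
key_left_top [(array([ 0.4667, -0.044 ,  0.0666]), np.float64(-0.0713), np.float64(0.0507), 0.64)]
key_right_top [(array([ 0.4749, -0.0992,  0.0676]), np.float64(-0.07), np.float64(-0.0051), 0.81)]
cover_end [(array([ 0.5391, -0.1735,  0.086 ]), np.float64(-0.0154), np.float64(-0.0868), 0.89)]
stop_key [(array([ 0.4815, -0.1776,  0.0642]), np.float64(-0.0731), np.float64(-0.0837), 0.97)]
```

View pics/w3.png

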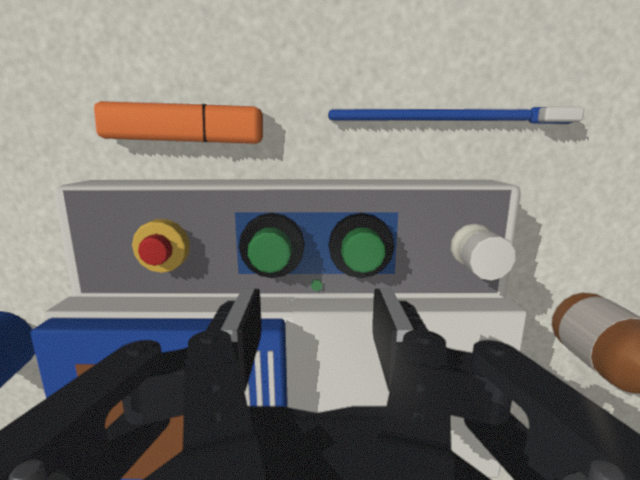

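View pics/s3.png

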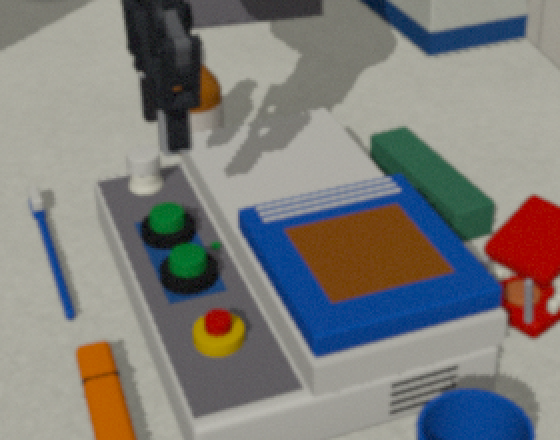

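```bash
python3 - <<'E'
from h import *
f=np.load("pics/w3.npz"); k={n:f[n] for n in ("camera_matrix","R","t")}; k["k1"]=float(f["k1"])
im=cv2.imread("pics/w3.png"); h,s,v=cv2.split(cv2.cvtColor(im,cv2.COLOR_BGR2HSV))
tou=lambda w:np.array([(w-O)@xu,(w-O)@yu]).round(4)
for uv,z in [((270,250),.069),((363,250),.069),((154,250),.067),((259,291),.154),((374,291),.154),((240,291),.154),((394,291),.154)]:
    print(uv,tou(pix2world(k,uv,z)[0]))
cv2.imwrite("pics/w3c.png",cv2.resize(im[200:400,180:460],None,fx=2.8,fy=2.8,interpolation=cv2.INTER_CUBIC))
print(f["d"][300:345:8,225:260:5].round(3)); print(f["d"][300:345:8,374:410:5].round(3))
E
```

```text
(270, 250) [-0.0702 -0.0087]
(363, 250) [-0.0702  0.05  ]
(154, 250) [-0.0696 -0.0832]
(259, 291) [-0.078  -0.0026]
(374, 291) [-0.078   0.0439]
(240, 291) [-0.078  -0.0103]
(394, 291) [-0.078  0.052]
[[0.26  0.144 0.134 0.134 0.136 0.135 0.14 ]
 [0.138 0.138 0.128 0.129 0.128 0.127 0.14 ]
 [0.132 0.122 0.123 0.123 0.122 0.128 0.139]
 [0.118 0.117 0.117 0.117 0.119 0.128 0.139]
 [0.11  0.114 0.114 0.114 0.12  0.129 0.139]
 [0.106 0.106 0.115 0.114 0.12  0.13  0.139]]
[[0.149 0.138 0.135 0.134 0.134 0.145 0.144 0.261]
 [0.149 0.138 0.129 0.127 0.129 0.128 0.138 0.138]
 [0.148 0.137 0.127 0.123 0.123 0.123 0.123 0.132]
 [0.15  0.138 0.127 0.119 0.118 0.118 0.119 0.117]
 [0.148 0.137 0.127 0.118 0.114 0.114 0.115 0.109]
 [0.15  0.136 0.127 0.117 0.116 0.115 0.106 0.106]]
```

View pics/w3c.png

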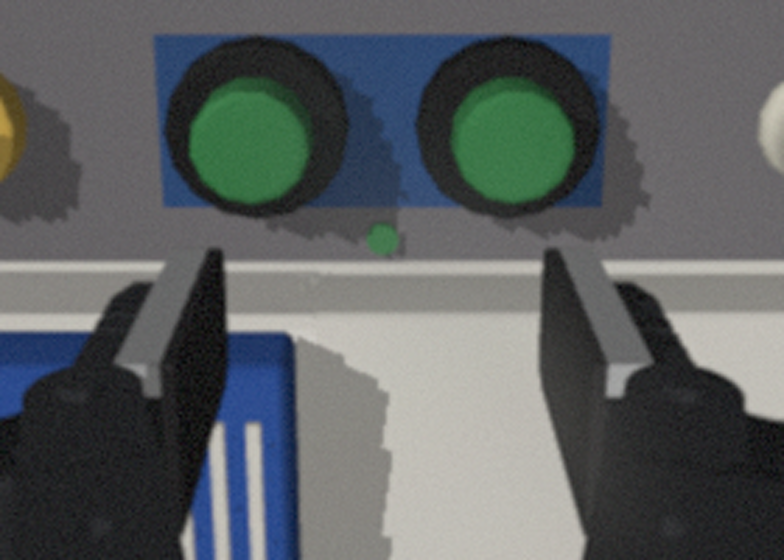

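The side view confirms the cover is shut. The keys sit within 1–2 mm of my model, at (270,250) and (363,250) in the wrist image. The tips are plates about 6 mm thick with a 46 mm gap, so I'll open to about 0.62 to centre them on the caps.

```bash
python3 - <<'E'
from bench import manip
from h import *
manip.set_gripper(.62,40)
manip.move_l(U(-.07,.020,.078),max_speed=.12)
f0=np.array(manip.current_force()); t0=np.array(manip.current_ft_torque()); print("f0",f0,manip.current_grip_width(),manip.current_time())
z=.078
while z>.046:
    z-=.001
    manip.move_l(U(-.07,.020,z),max_speed=.03)
    f=np.array(manip.current_force())-f0; t=np.array(manip.current_ft_torque())-t0
    print(round(z,4),f.round(1),"tx",round(t@xu,2),round(manip.current_time(),2),round(manip.current_grip_width(),3))
    if abs(f[2])>14: break
im,_=manip.grab_frame("side"); cv2.imwrite("pics/s4.png",im[180:400,180:460,::-1].repeat(2,0).repeat(2,1))
manip.dwell(2.6)
im,_=manip.grab_frame("wrist"); cv2.imwrite("pics/w4.png",im[:,:,::-1])
print(manip.current_time(),np.array(manip.current_force())-f0)
E
```

```text
f0 [0.53468548 0.92285319 0.35085578] 0.6202993735250691 14.4167
0.077 [-0.7 -0.5 -0.6] tx -0.07 14.67 0.624
0.076 [-0.7 -0.9 -0.2] tx -0.07 14.92 0.622
0.075 [-1.7 -1.4 -0.7] tx -0.05 15.17 0.619
0.074 [-1.  -0.4 -1.5] tx -0.04 15.42 0.621
0.073 [-0.1 -1.  -0.3] tx 0.0 15.67 0.62
0.072 [-0.3 -1.5 -1.2] tx -0.07 15.92 0.624
0.071 [-0.8 -0.4 -0.6] tx 0.0 16.17 0.623
0.07 [-1.  -1.1  0.1] tx -0.08 16.42 0.616
0.069 [-0.3 -0.6 -0.4] tx -0.1 16.67 0.621
0.068 [-0.1 -1.1 -1.2] tx -0.05 16.92 0.622
0.067 [-0.5 -2.  -0.5] tx -0.08 17.17 0.62
0.066 [-0.2 -1.3  0. ] tx -0.04 17.42 0.622
0.065 [-0.2 -0.3  1.5] tx -0.07 17.67 0.623
0.064 [-0.2 -0.9  2.6] tx -0.01 17.92 0.624
0.063 [-0.8 -0.   1.9] tx 0.02 18.17 0.621
0.062 [ 0.  -0.3  3.5] tx -0.06 18.42 0.618
0.061 [ 0.6 -2.1  3.4] tx -0.05 18.67 0.619
0.06 [ 0.6 -1.   3.6] tx -0.1 18.92 0.621
0.059 [-0.  -0.9  4.7] tx -0.03 19.17 0.621
0.058 [ 0.4 -1.   4.3] tx -0.05 19.42 0.618
0.057 [-2.9 -0.7  9.4] tx -0.0 19.67 0.616
0.056 [-6.9 -0.6 25.4] tx 0.3 19.92 0.62
22.6167 [-6.59668373  0.1196136  25.2738144 ]
```

View pics/w4.png

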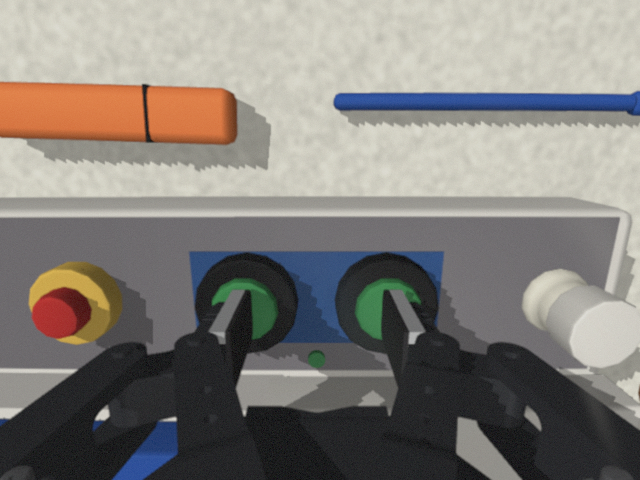

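View pics/s4.png

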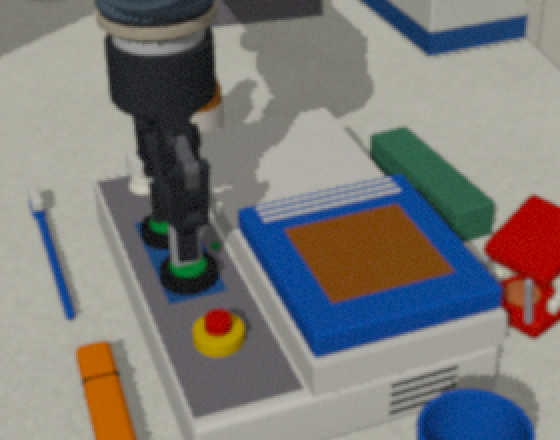

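Both tips are on their caps, at (240,300) and (395,300) in the wrist image. The force rose over 8 mm of travel and then went hard at 25 N with little moment, so both keys bottomed, and I held them for 2.7 s. Releasing now.

```bash
python3 - <<'E'
from bench import manip
from h import *
manip.move_l(U(-.07,.020,.09),max_speed=.06)
manip.move_l(U(-.07,.020,.20),max_speed=.15)
manip.dwell(.4)
print(manip.current_time(),manip.current_force())
for c in("wrist","side"):
    im,_=manip.grab_frame(c); cv2.imwrite(f"pics/{c}5.png",im[:,:,::-1])
for n in ["key_left_top","key_right_top","stop_key","pot"]:
    print(n,[(np.round(x["at"],4).tolist(),round(x["confidence"],2)) for x in manip.look_for("wrist",n)[:1]])
for n in ["jaw_model","cup","bottle","carton","toothbrush","mirror_case","pot"]:
    print(n,[(np.round(x["at"],4).tolist(),round(x["confidence"],2)) for x in manip.look_for("side",n)[:2]])
E
```

```text
24.6167 [-0.32702303 -0.05601038 -0.89868432]
key_left_top [([0.468, -0.0431, 0.064], 0.58)]
key_right_top [([0.4752, -0.0997, 0.0694], 0.74)]
stop_key []
pot [([0.4585, 0.0285, 0.0744], 0.88)]
jaw_model [([0.7333, -0.1651, 0.0604], 0.57)]
cup [([0.6031, -0.3507, 0.0612], 0.72)]
bottle [([0.5223, 0.1444, 0.0592], 0.8), ([0.4681, -0.0482, 0.0683], 0.53)]
carton [([0.7101, -0.0017, 0.038], 0.64)]
toothbrush [([0.3701, 0.0037, 0.0129], 0.83)]
mirror_case [([0.4061, -0.1992, 0.0236], 0.85)]
pot [([0.4574, 0.0244, 0.0744], 0.75)]
```

View pics/wrist5.png

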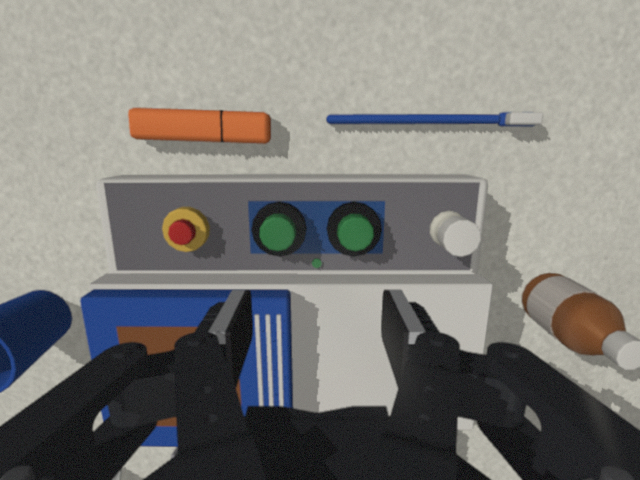

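View pics/side5.png

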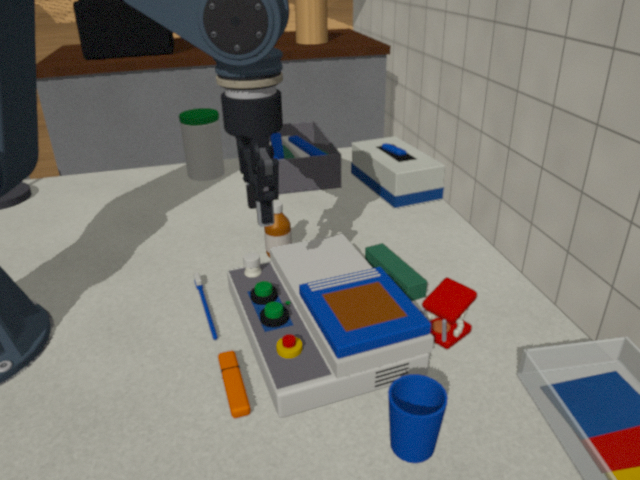

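```bash
python3 - <<'E'
from bench import manip
from h import *
k=manip.get_calibration("wrist")
for uv in [(291,292),(291,340),(291,400)]:
    w=pix2world(k,uv,.092)[0]; print(uv,"unit x,y",((w-O)@xu).round(4),((w-O)@yu).round(4))
manip.sign_off()
E
```

```text
(291, 292) unit x,y -0.0303 0.002
(291, 340) unit x,y 0.0089 0.0013
(291, 400) unit x,y 0.0627 0.0003
the job is handed in; nothing more can be done
```

The cover is shut, both green keys were pressed together and released, and the job is handed in at about 25 s of the 48 s allowed. The hand-in gives no verdict, so these are my own last checks:

- **Cover:** I pushed it shut with the outside of the closed fingers until it hit its stop (force rose sharply to 18 N). In the last wrist picture its left end lies at unit y of 0 to 2 mm, where 0 is shut, measured to about 2 mm.
- **Green keys:** I pressed both with one fingertip on each. The force built up over about 8 mm of travel and then went hard at 25 N with little sideways moment, so both keys were at the bottom. I held them there for about 2.7 s, then lifted clear.
- **Keys after release:** The networks put the right key's top at 69 mm, which is fully up. They put the left key's at 64 mm, which is low; the pictures show both keys up and looking alike, so I took it as measurement noise.
- **Stop key:** The fingers never came near the red key, and it looks unpressed. The network did not report it in the last wrist picture, so its height was not measured.
- **Bystanders:** All seven are upright in the last pictures. Their side-camera positions agree with the first ones to within 9 mm, which is the carton; the others are within about 7 mm, and nothing was touched.

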